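Slide the yellow plant pot round the corner into its bay

TASK

On the potting table two plant pots stand in a U-shaped slide track. Push the yellow pot along the track, round the corner on its own side and fully home against the green stop at the end of that arm, keeping it standing in the track all the way (no lifting or tipping). Leave the teal pot where it stands.

Things in the scene. Friction and masses are not known exactly. Their poses are not given: they have to be found in the camera images.
- yellow_pot_center (a point): Centre (half-way up, 35 mm above the table) of the yellow pot: round, straight-sided, upright, 88 mm wide, 60 mm high plus a low domed green plant (74 mm in all), about 0.3 kg, loose, smooth glaze, too wide to grasp. It starts in the straight part, 85 to 100 mm to one side (+y or -y) of the track's origin. z up; its turn about z has no meaning.
- teal_pot_center (a point): Centre (half-way up) of the teal (blue-green) pot, otherwise like the yellow one. It starts in the straight part on the other side of the track's origin, with 80 mm or more of free space between the two pots. The track's 6 mm thick aluminium walls rise only to 23 mm above the table, so both pots stand out well above them (74 mm high on a 5 mm floor).
- track: Fixed white U-shaped track, slick, channel 100 mm wide. Origin: on the table under mid straight part; x towards its two arms, y along the straight part, z up. Channel centre line (mm): x=0 from y=-100 to 100; at each end a quarter circle, radius 85, about (85, +-100); then an arm along +x at y=+-185 to a green stop, face at x=179. A pot fully home: centre at x=135, y=+-185, over a green disc.

How it is judged:
At the end, for the whole second after the job is handed in: The yellow pot stands upright (within 10 degrees) on the track's floor at the end of an arm, its centre within 15 mm of fully home along the arm, and stays there; the teal pot is within 20 mm of where it stood (x of yellow_pot_center in the frame of track between 0.12 and 0.15 m and (y of yellow_pot_center in the frame of track between 0.165 and 0.205 m or y of yellow_pot_center in the frame of track between -0.205 and -0.165 m) and height (world z) of yellow_pot_center between 0.028 and 0.042 m and angle between yellow_pot_center's own z axis and vertical below 0.17 rad and distance of teal_pot_center from where it was at the start of the episode below 0.02 m); the robot touches nothing.
It fails at once if the yellow pot is lifted more than 15 mm (height (world z) of yellow_pot_center above 0.05 m).
It fails at once if the yellow pot is tipped more than 25 degrees (angle between yellow_pot_center's own z axis and vertical above 0.44 rad).
It fails at once if the teal pot is pushed more than 20 mm from where it stood (distance of teal_pot_center from where it was at the start of the episode above 0.02 m).
It also fails if it takes over 38 s, if anything falls off the work surface, if the arm or the gripper's body presses on something with over 40 N, if the wrist force passes 120 N, or if a joint passes its speed limit or range.

ROBOT

A 6-joint arm with a two-finger parallel gripper is mounted at the origin on the work surface. World frame = base frame: x ahead of the robot, y to its left, z up, the work surface at z = 0. Lengths are in m, angles in rad, forces in N, time in s.
With the tool pointing down it reaches from about 0.225 to 0.875 m from the base axis. Payload 3.4 kg.
Tool frame: the origin (TCP) lies at the very end of the fingers, on their centre line; the grasp point (between the pads) lies 19 mm behind it; z points along the fingers, y is the direction in which the jaws open and shut (so a half turn about z gives the same grasp; the last joint's range is limited). The gripper opens to 85 mm and grips with 20 to 120 N. Pads are 22 mm wide; open, the fingers measure 114 mm over their backs; the gripper's body (76 mm by 85 mm) begins 54 mm behind the grasp point. The pads swing forward as they close: fully open they stand 13 mm farther back than shut.
Start: joints at [-1.355, 0.276, 1.505, -0, 1.361, -0.121], TCP at [0.19, -0.543, 0.231] pointing down, gripper open.
Joint ranges: [-2.89, 2.89], [-0.75, 2.08], [0.22, 2.7], [-1.18, 4.32], [0.11, 2.71], [-2.7, 2.7]. Speed limits (rad/s): [2.57, 2.57, 3.14, 3.14, 3.14, 3.14].

INTERFACE

Orientations are given as a unit quaternion [w, x, y, z].
In Python, from rig import get_state, get_image, calibration, sign_off gives the robot as it stands. The module is installed in compiled form; this text tells all that it offers.
- The arm moves only by the tool drive_tool, never from a script. Its argument "targets" is one flat list of numbers, 7 for each row, row after row: the turn, a rotation vector about the tool's x, y, z in degrees, then the shift along the tool's x, y, z in mm, then the opening, from 0 (shut) to 1 (fully open). In form: [wx, wy, wz, tx, ty, tz, fingers, wx, wy, wz, tx, ty, tz, fingers, ...]. A call has 1 to 12 rows; each row shifts and turns the commanded pose from where the row before left it, along the tool's axes as they then stand; what a row does not reach is not made up. A row lasts 1/8 s, in which the tool goes at most 62.5 mm and 10.7 degrees, less where a joint would pass 70% of its speed; a pose out of reach is approached as far as the arm can. A call is refused whole if a number of a shift passes 62.5 or a number of a turn 10.7, either way. A call with a gripper value outside its range is refused whole. The fingers move at their own pace and stop on an object; "grip_force" is the grip in N (left out, the last holds). Time passes only in rows, so rows that do not move let the fingers close. It gives the time, the measured TCP pose, the force and the opening at its end, in the units of the state.
- get_state(): the state, without advancing time (a new reading comes with each control period).
- get_image(name): name is "scene" or "top" or "wrist"; returns the picture (420x560x3 uint8, red, green, blue); there is no depth.
- calibration(name): a dict with "mtx" (3x3 intrinsics, pixels), "distortion" ([k1, k2, p1, p2, k3] as OpenCV has them; the pictures are not rectified), "world_to_cam" (4x4, takes a point from world to camera coordinates); the wrist camera has in their place "hand_eye" (4x4, takes a point from camera to tool coordinates, whose origin is the TCP and whose axes are the flange's). Camera axes: x right, y down, z forward; pixel columns grow to the right and rows downward; lengths in m; the calibration is good to about 2 mm. A picture is of the moment at which its call begins: read the wrist's pose just before it. calibration takes no time and is no camera call.
- sign_off(): hands the job in, once; it reports no verdict.
The state is a dict: "clock": time; "qpos": joint angles; "qd": joint speeds; "effort": joint torques, N m; "position": TCP position; "ee_rot": TCP orientation; "contact_force": force on the tool from outside, world axes, zero at the start; "moment": the same for the moment, N m; "width": finger opening in m.
Only numpy, scipy, OpenCV 4.12 (cv2) and the standard library are available. Lean on these libraries where they do the work, as an engineer would, in place of code of your own. Each camera call takes 0.05 s, during which the arm holds its last target.

## Working session

There is one attempt and no reset: what is moved stays moved. The work goes in short steps, Python scripts to look and compute and a tool call to move; the robot and the scene stay as the last step left them, time stands still between calls to the robot, and variables do not carry over. Pictures are saved under pics/ and viewed, and the job is handed in when it is done.

Besides the shell and the picture viewer there is one more tool, called after "Request:" by a JSON object that holds its "op" and its "data". drive_tool: Moves the arm, as the interface text tells. Its arguments: {"type":"object","properties":{"targets":{"type":"array"},"grip_force":{"type":"number"}},"required":["targets"]}

```bash
mkdir -p pics
python3 - <<'E'
from rig import *
import cv2,numpy as np
s=get_state();print(s)
for n in("top","scene"):
    im=get_image(n);cv2.imwrite(f"pics/{n}0.png",im[...,::-1]);c=calibration(n);print(n,c)
E
```

```text
{'clock': 0.0, 'qpos': array([-1.35501231e+00,  2.76583282e-01,  1.50620345e+00,  6.85209258e-06,
        1.36070995e+00, -1.21024195e-01]), 'qd': array([ 6.39108975e-04, -8.39218524e-04, -6.39081286e-05, -5.60427555e-04,
       -6.21788795e-04,  7.30735092e-04]), 'effort': array([-1.12559997e-04, -4.16774189e+01, -2.45805466e+01, -1.44037535e-04,
        1.10448452e-02,  2.50443549e-06]), 'position': array([ 0.18988529, -0.54213902,  0.23041839]), 'ee_rot': array([-9.51105466e-04,  9.85853183e-01,  1.67608460e-01, -4.17432412e-05]), 'contact_force': array([0.24952631, 0.44621082, 0.42271726]), 'moment': array([-5.41447454e-05,  3.36225216e-02, -1.74448520e-03]), 'width': 0.08582385375580198}
top {'mtx': array([[385.88918438,   0.        , 285.87568162],
       [  0.        , 385.88918438, 203.38319172],
       [  0.        ,   0.        ,   1.        ]]), 'distortion': array([-0.09576419,  0.        ,  0.        ,  0.        ,  0.        ]), 'world_to_cam': array([[-0.02668362, -0.99960025, -0.00934509,  0.03030959],
       [-0.98198168,  0.02796056, -0.18689619,  0.47710345],
       [ 0.18708277,  0.00418964, -0.98233522,  0.63339482],
       [ 0.        ,  0.        ,  0.        ,  1.        ]])}
scene {'mtx': array([[505.46606507,   0.        , 282.72941849],
       [  0.        , 505.46606507, 208.71366167],
       [  0.        ,   0.        ,   1.        ]]), 'distortion': array([0.01325007, 0.        , 0.        , 0.        , 0.        ]), 'world_to_cam': array([[ 0.26806554,  0.96340011,  0.00104544, -0.13825022],
       [ 0.81030481, -0.22487964, -0.54114255, -0.33216368],
       [-0.52110169,  0.1459088 , -0.84093023,  0.94046922],
       [ 0.        ,  0.        ,  0.        ,  1.        ]])}
```

View pics/top0.png

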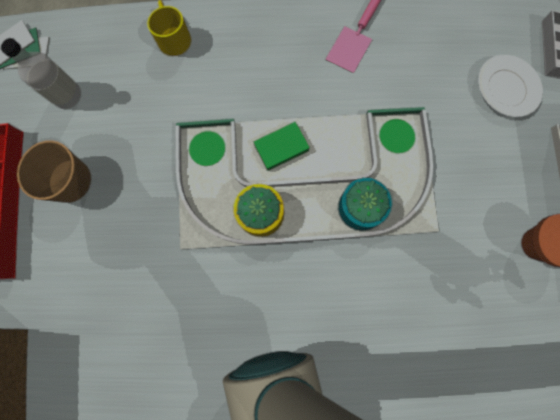

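View pics/scene0.png

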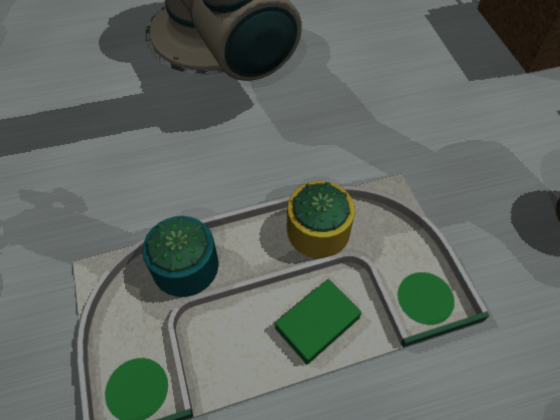

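```bash
cat > h.py <<'E'
from rig import *
import cv2,numpy as np
def ray(cal,px,z):
    K,d,T=cal["mtx"],cal["distortion"],cal["world_to_cam"]
    u=cv2.undistortPoints(np.array(px,float).reshape(-1,1,2),K,d).reshape(-1,2)
    R=T[:3,:3];t=T[:3,3];C=-R.T@t
    D=np.c_[u,np.ones(len(u))]@R
    return C+D*((z-C[2])/D[:,2])[:,None]
def mask(im,lo,hi):
    h=cv2.cvtColor(im,cv2.COLOR_RGB2HSV);return cv2.inRange(h,np.array(lo),np.array(hi))
def comps(m,amin=300):
    cs,_=cv2.findContours(m,cv2.RETR_EXTERNAL,cv2.CHAIN_APPROX_NONE)
    return sorted([c for c in cs if cv2.contourArea(c)>amin],key=lambda c:-cv2.contourArea(c))
def circ(P):
    A=np.c_[2*P[:,:2],np.ones(len(P))];b=(P[:,:2]**2).sum(1)
    x=np.linalg.lstsq(A,b,rcond=None)[0];return x[:2],np.sqrt(x[2]+x[:2]@x[:2])
E
python3 - <<'E'
from h import *
for n in("top","scene"):
    im=cv2.imread(f"pics/{n}0.png")[...,::-1].copy();cal=calibration(n)
    for nm,lo,hi in(("green",(50,180,60),(70,255,255)),("yellow",(20,150,60),(32,255,255)),("teal",(85,150,30),(100,255,255))):
        for c in comps(mask(im,lo,hi)):
            z=.005 if nm=="green" else .065
            hull=cv2.convexHull(c)
            P=ray(cal,c,z);o,r=circ(P)
            print(n,nm,cv2.contourArea(c),cv2.boundingRect(c),o.round(4),r.round(4),np.abs(np.linalg.norm(P[:,:2]-o,axis=1)-r).max().round(4))
E
```

```text
top green 1168.0 (256, 124, 52, 44) [0.5992 0.023 ] 0.0396 0.0145
top green 726.5 (191, 133, 33, 31) [0.5988 0.1673] 0.0303 0.0046
top green 715.0 (381, 120, 33, 32) [ 0.6141 -0.2021] 0.0305 0.0032
top yellow 1953.0 (234, 184, 50, 52) [0.4652 0.0635] 0.0429 0.0029
top yellow 1435.5 (148, 0, 42, 55) [0.8261 0.2351] 0.0492 0.0221
top teal 1958.0 (340, 178, 51, 52) [ 0.4703 -0.1179] 0.0433 0.0044
scene yellow 1442.5 (288, 184, 67, 74) [0.4818 0.0601] 0.0442 0.022
scene teal 1464.5 (143, 217, 75, 79) [ 0.4862 -0.12  ] 0.0437 0.02
```

Request:
{"op": "drive_tool", "data": {"targets": [0,0,0,37,-34,0,0.47,0,0,0,37,-34,0,0.47,0,0,0,37,-34,0,0.47,0,0,0,37,-34,0,0.47,0,0,0,37,-34,0,0.47,0,0,0,37,-34,0,0.47,0,0,0,37,-34,0,0.47,0,0,0,37,-34,0,0.47,0,0,0,37,-34,0,0.47,0,0,0,37,-34,0,0.47,0,0,0,37,-34,0,0.47,0,0,0,37,-34,0,0.47]}}

```text
clock: 1.6
position: [0.4746, -0.0093, 0.2311]
ee_rot: [0.0, 0.986, 0.168, -0.0]
contact_force: [1.1, -1.0, 0.6]
width: 0.0404
```

Request:
{"op": "drive_tool", "data": {"targets": [0,0,-10,0,0,0,0.47,0,0,-10,0,0,0,0.47,0,0,-10,0,0,0,0.47,0,0,-10,0,0,0,0.47,0,0,-10,0,0,0,0.47,0,0,-10,0,0,0,0.47,0,0,-10,0,0,0,0.47,0,0,-3,0,0,0,0.47,0,0,0,0,0,0,0.47,0,0,0,0,0,0,0.47]}}

```text
clock: 2.85
position: [0.4741, -0.0109, 0.2311]
ee_rot: [-0.0, 0.693, 0.721, -0.0]
contact_force: [0.1, 0.6, 0.7]
width: 0.0403
```

```bash
cat >> h.py <<'E'
from scipy.spatial.transform import Rotation as Ro
O=np.array([.4716,-.0230]);X=np.array([.9991,.0414]);X/=np.linalg.norm(X);Y=np.array([-X[1],X[0]])
def tr(p): d=np.asarray(p)[:2]-O; return np.array([d@X,d@Y])*1000
def st():
    s=get_state();q=s["ee_rot"];R=Ro.from_quat([q[1],q[2],q[3],q[0]]).as_matrix()
    h=np.array([R[:2,0]@X,R[:2,0]@Y])
    print("t",s["clock"],"tcp track",tr(s["position"]).round(1),"z",s["position"][2].round(4),"tool x heading from trackY cw",np.degrees(np.arctan2(h[0],h[1])).round(2),"zaxis",R[:,2].round(3),"F",s["contact_force"].round(1),"w",s["width"].round(4),"q",s["qpos"].round(2))
def pots(tag):
    im=get_image("top");cv2.imwrite(f"pics/{tag}.png",im[...,::-1]);cal=calibration("top")
    for nm,lo,hi in(("green",(50,180,60),(70,255,255)),("yellow",(20,150,60),(32,255,255)),("teal",(85,150,30),(100,255,255))):
        for c in comps(mask(im,lo,hi),200):
            P=ray(cal,c,.005 if nm=="green" else .065);o,r=circ(P);print(nm,cv2.boundingRect(c),tr(o).round(1),(r*1000).round(1))
E
python3 -c "
from h import *
st();pots('top1')"
```

```text
Traceback (most recent call last):
  File "h.py", line 23, in st
    print("t",s["clock"],"tcp track",tr(s["position"]).round(1),"z",s["position"][2].round(4),"tool x heading from trackY cw",np.degrees(np.arctan2(h[0],h[1])).round(2),"zaxis",R[:,2].round(3),"F",s["contact_force"].round(1),"w",s["width"].round(4),"q",s["qpos"].round(2))
                                                                                                                                                                                                                                     ^^^^^^^^^^^^^^^^
AttributeError: 'float' object has no attribute 'round'
```

```bash
sed -i 's/s\["width"\].round(4)/round(s["width"],4)/' h.py
python3 -c "
from h import *
st();pots('top1')
im=get_image('wrist');cv2.imwrite('pics/w1.png',im[...,::-1])"
```

```text
t 2.85 tcp track [ 3. 12.] z 0.2311 tool x heading from trackY cw 0.12 zaxis [-0. -0. -1.] F [0.1 0.6 0.7] w 0.0403 q [-0.17  0.12  1.71 -0.    1.31 -0.21]
green (381, 120, 33, 32) [ 134.7 -185.3] 30.6
green (191, 133, 33, 31) [136.2 184.2] 28.1
green (256, 136, 22, 32) [119.6  68.6] 22.8
yellow (234, 184, 50, 52) [-2.9 86.7] 42.8
teal (340, 178, 51, 52) [ -4.2 -95.8] 40.7
```

View pics/w1.png

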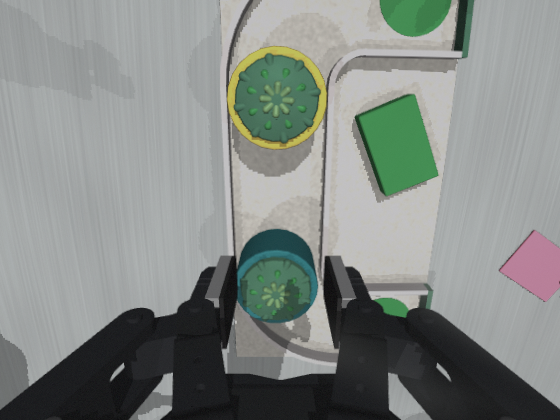

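View pics/top1.png

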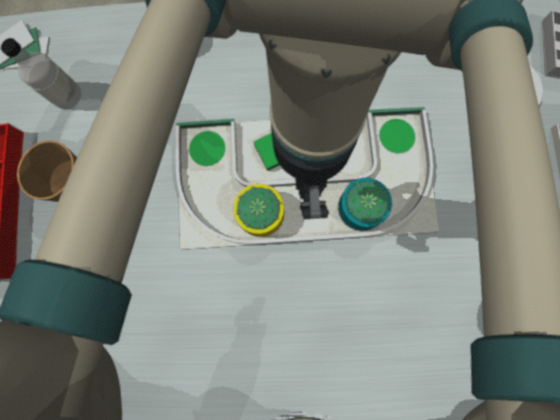

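```bash
python3 -c "
from h import *
print(calibration('wrist')['hand_eye'].round(3))"
```

```text
[[-0.001 -0.952 -0.306  0.079]
 [ 1.    -0.001  0.     0.001]
 [-0.001 -0.306  0.952 -0.143]
 [ 0.     0.     0.     1.   ]]
```

Request:
{"op": "drive_tool", "data": {"targets": [0,0,0,-4,-3,30,0.47,0,0,0,0,0,30,0.47,0,0,0,0,0,30,0.47,0,0,0,0,0,30,0.47,0,0,0,0,0,0,0.47]}}

```text
clock: 3.58
position: [0.4695, -0.0148, 0.1095]
ee_rot: [-0.002, 0.693, 0.721, -0.002]
contact_force: [-0.2, -0.3, 0.5]
width: 0.0403
```

Request:
{"op": "drive_tool", "data": {"targets": [0,0,0,0,0,26,0.47,0,0,0,0,0,26,0.47,0,0,0,0,0,26,0.47,0,0,0,0,0,0,0.47]}}

```text
clock: 4.08
position: [0.471, -0.015, 0.0331]
ee_rot: [-0.001, 0.693, 0.721, -0.001]
contact_force: [-0.4, 0.6, 0.8]
width: 0.04
```

```bash
python3 -c "
from h import *
st()
for n in('scene','wrist'):
  im=get_image(n);cv2.imwrite(f'pics/{n}2.png',im[...,::-1])
a=cv2.imread('pics/scene2.png');b=cv2.imread('pics/wrist2.png');cv2.imwrite('pics/c2.png',cv2.resize(np.hstack([a,b]),(800,300)))"
```

```text
t 4.075 tcp track [-0.2  8. ] z 0.0331 tool x heading from trackY cw 0.08 zaxis [-0.002  0.    -1.   ] F [-0.4  0.6  0.8] w 0.04 q [-0.18  0.33  2.   -0.    0.81 -0.22]
```

View pics/c2.png

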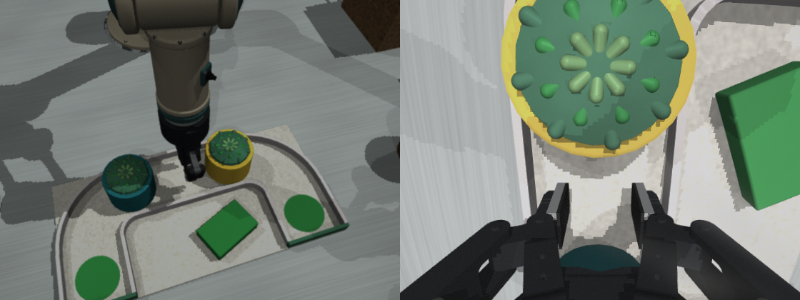

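Request:
{"op": "drive_tool", "data": {"targets": [0,0,0,8,0,0,0.47,0,0,0,8,0,0,0.47,0,0,0,7,0,0,0.47,0,0,0,7,0,0,0.47,0,0,0,6,0,0,0.47,0,0,0,6,0,0,0.47,0,0,0,0,0,0,0.47]}}

```text
clock: 5.05
position: [0.4696, 0.0274, 0.0332]
ee_rot: [-0.0, 0.693, 0.721, -0.0]
contact_force: [-0.1, 0.5, -0.5]
width: 0.0402
```

```bash
cat >> h.py <<'E'
def wr(tag):
    s=get_state();q=s["ee_rot"];T=np.eye(4);T[:3,:3]=Ro.from_quat([q[1],q[2],q[3],q[0]]).as_matrix();T[:3,3]=s["position"]
    im=get_image("wrist");cv2.imwrite(f"pics/{tag}.png",im[...,::-1]);c=calibration("wrist")
    c=dict(c);c["world_to_cam"]=np.linalg.inv(T@c["hand_eye"])
    m=mask(im,(20,120,60),(34,255,255));cs=comps(m,100)
    if not cs: print("no yellow");return
    p=np.vstack(cs[:3]).reshape(-1,2);p=p[(p[:,1]>1)&(p[:,0]>1)&(p[:,0]<558)]
    P=ray(c,p,.065)
    for _ in range(3):
        o,r=circ(P);e=np.linalg.norm(P[:,:2]-o,axis=1)-r;P=P[e>-.003]
    L=np.linalg.inv(T)@np.r_[o,.065,1]
    print("wrist yellow track",tr(o).round(1),"r",(r*1000).round(1),"n",len(P),"in tool",(L[:2]*1000).round(1))
E
python3 -c "
from h import *
st();wr('w3');pots('top3')"
```

```text
t 5.05 tcp track [ 0.1 50.4] z 0.0332 tool x heading from trackY cw 0.05 zaxis [-0.  0. -1.] F [-0.1  0.5 -0.5] w 0.0402 q [-0.09  0.33  2.01  0.    0.81 -0.13]
wrist yellow track [  0.9 102.1] r 42.9 n 721 in tool [51.7  0.8]
green (381, 120, 33, 32) [ 134.5 -185.2] 30.6
yellow (148, 0, 42, 55) [364.9 243.3] 49.2
yellow (226, 185, 48, 51) [-1.1 99.9] 41.1
teal (348, 208, 42, 22) [-13.7 -96.5] 32.8
```

View pics/w3.png

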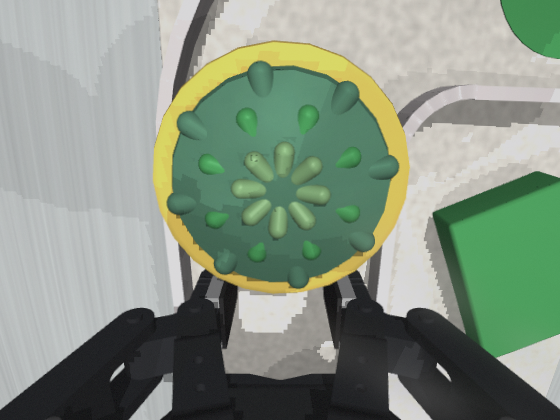

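Request:
{"op": "drive_tool", "data": {"targets": [0,0,5,7.6,-4,0,0.47,0,0,5,7.6,-4,0,0.47,0,0,5,7.6,-4,0,0.47,0,0,5,7.6,-4,0,0.47,0,0,0,0,0,0,0.47]}}

```text
clock: 5.78
position: [0.4564, 0.0586, 0.0332]
ee_rot: [-0.0, 0.807, 0.59, -0.0]
contact_force: [0.6, -0.1, -0.5]
width: 0.0404
```

```bash
cat >> h.py <<'E'
def ideal(th,off=50):
    t=np.radians(th);p=np.array([85-85*np.cos(t),100+85*np.sin(t)]);print("ideal tcp",(p-off*np.array([np.sin(t),np.cos(t)])).round(1),"pot",p.round(1))
E
python3 -c "
from h import *
st();wr('w4');ideal(20)"
```

```text
t 5.775 tcp track [-11.8  82.2] z 0.0332 tool x heading from trackY cw 19.99 zaxis [-0. -0. -1.] F [ 0.6 -0.1 -0.5] w 0.0404 q [-0.02  0.32  2.03 -0.    0.8   0.28]
wrist yellow track [  6.5 131.1] r 42.9 n 721 in tool [52.3  0.5]
ideal tcp [-12.   82.1] pot [  5.1 129.1]
```

Matches the ideal to 0.2 mm; continue.

Request:
{"op": "drive_tool", "data": {"targets": [0,0,5,7.6,-4,0,0.47,0,0,5,7.6,-4,0,0.47,0,0,5,7.6,-4,0,0.47,0,0,5,7.6,-4,0,0.47,0,0,5,7.6,-4,0,0.47,0,0,5,7.6,-4,0,0.47,0,0,5,7.6,-4,0,0.47,0,0,0,0,0,0,0.47]}}

```text
clock: 6.82
position: [0.4622, 0.1174, 0.0333]
ee_rot: [0.0, 0.947, 0.321, 0.0]
contact_force: [0.2, -0.1, 0.4]
width: 0.04
```

```bash
python3 -c "
from h import *
st();wr('w5');ideal(55)"
```

```text
t 6.825 tcp track [ -3.6 140.7] z 0.0333 tool x heading from trackY cw 54.94 zaxis [ 0. -0. -1.] F [ 0.2 -0.1  0.4] w 0.04 q [ 0.1   0.34  1.99 -0.    0.81  1.02]
wrist yellow track [ 39.1 170.8] r 42.9 n 721 in tool [52.3 -0.1]
ideal tcp [ -4.7 140.9] pot [ 36.2 169.6]
```

Request:
{"op": "drive_tool", "data": {"targets": [0,0,5,7.5,-4,0,0.47,0,0,5,7.5,-4,0,0.47,0,0,5,7.5,-4,0,0.47,0,0,5,7.5,-4,0,0.47,0,0,5,7.5,-4,0,0.47,0,0,5,7.5,-4,0,0.47,0,0,5,7.5,-4,0,0.47,0,0,0,0,0,0,0.47]}}

```text
clock: 7.88
position: [0.4996, 0.1623, 0.0332]
ee_rot: [0.0, 1.0, 0.021, 0.0]
contact_force: [0.3, -0.2, -0.2]
width: 0.0404
```

```bash
python3 -c "
from h import *
st();wr('w6');ideal(90)"
```

```text
t 7.875 tcp track [ 35.6 184. ] z 0.0332 tool x heading from trackY cw 89.95 zaxis [ 0. -0. -1.] F [ 0.3 -0.2 -0.2] w 0.0404 q [ 0.18  0.39  1.89 -0.    0.86  1.71]
wrist yellow track [ 88.  184.5] r 42.9 n 718 in tool [52.3 -0.5]
ideal tcp [ 35. 185.] pot [ 85. 185.]
```

View pics/w6.png

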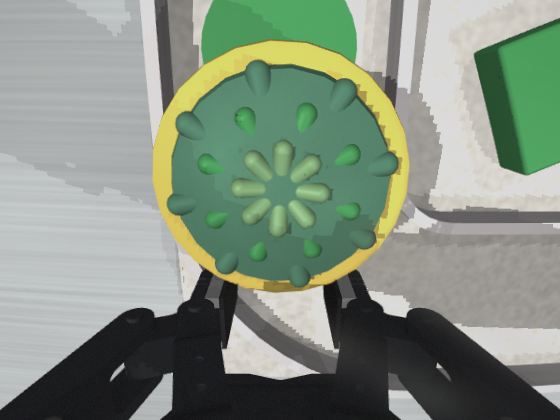

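Request:
{"op": "drive_tool", "data": {"targets": [0,0,0,7,0,0,0.47,0,0,0,7,0,0,0.47,0,0,0,7,0,0,0.47,0,0,0,7,0,0,0.47,0,0,0,6,0,0,0.47,0,0,0,5,0,0,0.47,0,0,0,4,0,0,0.47,0,0,0,2,0,0,0.47,0,0,0,0,0,0,0.47]}}

```text
clock: 9.05
position: [0.5443, 0.1644, 0.0333]
ee_rot: [0.0, 1.0, 0.02, 0.0]
contact_force: [-0.5, -0.2, 0.4]
width: 0.0403
```

Request:
{"op": "drive_tool", "data": {"targets": [0,0,0,1,0,0,0.47,0,0,0,1,0,0,0.47,0,0,0,0,0,0,0.47]}}

```text
clock: 9.43
position: [0.5461, 0.1645, 0.0333]
ee_rot: [0.0, 1.0, 0.02, 0.0]
contact_force: [0.1, -2.0, -0.4]
width: 0.0399
```

```bash
python3 -c "
from h import *
st();wr('w7');pots('top7')"
```

```text
t 9.425 tcp track [ 82.2 184.2] z 0.0333 tool x heading from trackY cw 90.07 zaxis [ 0. -0. -1.] F [ 0.1 -2.  -0.4] w 0.0399 q [ 0.17  0.45  1.79 -0.    0.91  1.7 ]
wrist yellow track [133.2 184.7] r 42.9 n 719 in tool [51.  -0.6]
green (256, 124, 52, 42) [133.   40.4] 38.3
green (381, 120, 33, 32) [ 134.4 -185.2] 30.3
teal (339, 178, 52, 52) [ -5.3 -94.6] 43.4
```

View pics/w7.png

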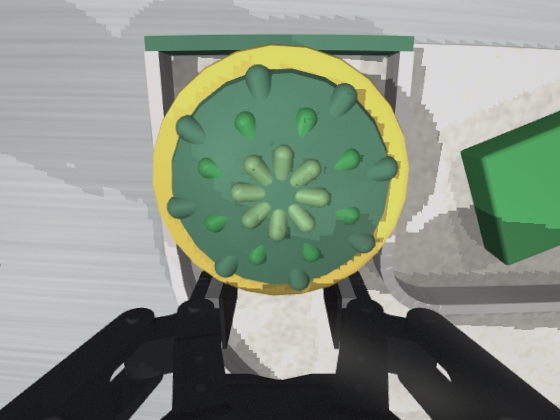

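Request:
{"op": "drive_tool", "data": {"targets": [0,0,0,1,0,0,0.47,0,0,0,1,0,0,0.47,0,0,0,0,0,0,0.47]}}

```text
clock: 9.9
position: [0.5483, 0.1646, 0.0333]
ee_rot: [0.0, 1.0, 0.02, 0.0]
contact_force: [-0.8, -0.9, -0.3]
width: 0.0402
```

```bash
python3 -c "
from h import *
st();wr('w8')"
```

```text
t 9.9 tcp track [ 84.4 184.2] z 0.0333 tool x heading from trackY cw 90.08 zaxis [ 0. -0. -1.] F [-0.8 -0.9 -0.3] w 0.0402 q [ 0.17  0.45  1.78 -0.    0.91  1.7 ]
wrist yellow track [135.4 184.7] r 42.9 n 718 in tool [51.  -0.6]
```

Request:
{"op": "drive_tool", "data": {"targets": [0,0,0,1,0,0,0.47,0,0,0,0,0,0,0.47]}}

```text
clock: 10.2
position: [0.549, 0.1646, 0.0332]
ee_rot: [0.0, 1.0, 0.02, -0.0]
contact_force: [-0.4, 0.3, -0.5]
width: 0.0402
```

Request:
{"op": "drive_tool", "data": {"targets": [0,0,0,1,0,0,0.47,0,0,0,0,0,0,0.47]}}

```text
clock: 10.45
position: [0.5491, 0.1646, 0.0331]
ee_rot: [0.0, 1.0, 0.02, -0.001]
contact_force: [-1.9, 0.1, 1.7]
width: 0.04
```

```bash
python3 -c "
from h import *
st();wr('w9')"
```

```text
t 10.45 tcp track [ 85.2 184.2] z 0.0331 tool x heading from trackY cw 90.08 zaxis [-0.002 -0.    -1.   ] F [-1.9  0.1  1.7] w 0.04 q [0.17 0.45 1.78 0.   0.91 1.7 ]
wrist yellow track [136.2 184.7] r 42.9 n 717 in tool [50.9 -0.6]
```

The tool has stopped advancing while the force rises, so the pot is against the stop. Backing straight off, then up.

Request:
{"op": "drive_tool", "data": {"targets": [0,0,0,-3,0,0,0.47,0,0,0,-8,0,0,0.47,0,0,0,-12,0,0,0.47,0,0,0,-12,0,0,0.47,0,0,0,0,0,-30,0.47,0,0,0,0,0,-40,0.47,0,0,0,0,0,-40,0.47,0,0,0,-40,0,-30,0.47,0,0,0,-40,0,0,0.47,0,0,0,-30,0,0,0.47,0,0,0,0,0,0,0.47]}}

```text
clock: 11.88
position: [0.402, 0.1586, 0.1733]
ee_rot: [0.0, 1.0, 0.02, -0.001]
contact_force: [0.5, 0.9, -0.2]
width: 0.0402
```

```bash
python3 -c "
from h import *
st();wr('w10');pots('top10')
a=cv2.imread('pics/w10.png');im=get_image('scene');b=cv2.imread('pics/top10.png')
cv2.imwrite('pics/c10.png',cv2.resize(np.hstack([im[...,::-1],b]),(800,300)))"
```

```text
t 11.875 tcp track [-62.  184.3] z 0.1733 tool x heading from trackY cw 90.03 zaxis [-0.001 -0.    -1.   ] F [ 0.5  0.9 -0.2] w 0.0402 q [ 0.21  0.11  1.88 -0.    1.16  1.74]
no yellow
green (256, 124, 52, 44) [129.9  41.2] 39.6
green (381, 120, 33, 32) [ 134.5 -185. ] 30.5
yellow (148, 0, 42, 55) [364.9 243.1] 49.2
yellow (178, 116, 51, 53) [127.6 180.2] 42.7
teal (340, 178, 51, 52) [ -5.3 -94.8] 43.3
```

View pics/c10.png

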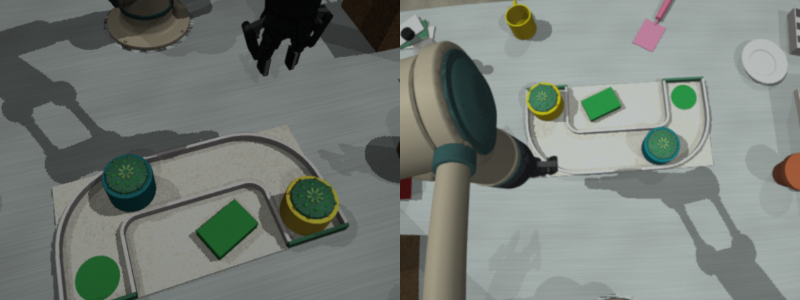

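```bash
python3 -c "
from rig import *
print(sign_off())"
```

```text
the job is handed in; nothing more can be done
None
```

I pushed the yellow pot along the straight part, round the +y corner and up against the green stop. I used a two-finger cradle (opening about 40 mm) held above the track walls. Then I backed off, lifted clear and handed the job in at about 12 s of the 38 s allowed.

**Yellow pot:**
- While the pot was still held against the stop, the wrist camera put its centre at track (136, 185) mm. Home is (135, 185).
- The tool stopped advancing while about 2 N built up, so the pot was touching the stop.
- After I backed off, the top camera read (128, 180) mm, about 8 mm short of the wrist reading along the arm.
- I put most of that down to bias in the top camera's outline fit, because it takes in some of the pot's side wall. I did not confirm this, but 128 mm is still within the 120 to 150 mm limits.
- I could not repeat the wrist measurement after retreating, because the pot was out of that camera's view.
- The pot looked upright in the last scene picture; I did not measure its tilt or height.

**Teal pot:** The top camera read it at (-4.2, -95.8) mm before the push and (-5.3, -94.8) mm at the end. That is about 1.5 mm, within measuring noise.

**Robot:** The arm and gripper were clear of everything at the end, with force readings at noise level.

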